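# Take the left-hand hub nut off the bench slicer

### The job

The bench slicer's disc has to come off for washing, so take off the orange wing nut that holds it: it has a left-hand thread, so turn it clockwise (seen from above), feeling that it gives and never forcing it, until it comes free by itself, then lift it off. Set it down gently, upright with its wings on top, in the blue tray, and leave the bowl, jar and spatula alone.

Things in the scene. Friction and masses are not known exactly. Their poses are not given: they have to be found in the camera images.
- slicer: Fixed white bench machine, housing 240 x 210 mm, 85 mm high. Origin: centre of its underside on the table, z up. On top a grey deck and a steel slicing disc (184 mm across, top face 102 mm above the table). On the upright axis through the origin stands its locked spindle, hidden by the nut, with a spring-loaded brass washer, 54 mm across, on which the nut sits.
- hub (a point): Point on the slicer's upright spindle axis, 110 mm above the table, at the top of the brass washer. How far the nut is screwed on differs each time and cannot be seen. The washer's spring pushes the nut up with 8 to 15 N on the thread; once free it nudges it up 1 to 3 mm. The spindle reaches 18 mm above this point, inside the nut: lifting the nut by 25 mm clears it.
- nut: Orange wing nut, about 0.12 kg, 61 mm high. Origin: centre of its underside, starting 110 to 113 mm above the table, on the slicer's axis. Round skirt 48 mm across up to 28 mm height, open below; on it one straight wing bar, 60 mm long along the nut's x, 14 mm thick along its y, from 28 to 61 mm above the underside: grip it from above across the 14 mm (25 N is enough).
- nut_wings (a point): Middle of the wing bar, 45 mm above the nut's underside. Clockwise from above (yaw falling) it rises 2 mm per radian against up to 0.4 N m of friction and comes free after 0.4 to 1.7 rad. It stays free 0.35 rad more, up to a stop. Side play 1.5 mm. Anticlockwise it tightens. Before it is free a pull only loads the thread: 8 N upward is a safe test; 30 N, or over 0.6 N m into a stop, harms it.
- tray: Fixed blue open tray, outside 170 (its x) x 150 (its y) x 30 mm, walls and floor 5 mm. Origin: centre of its underside; its floor is 5 mm above the table.
- bowl: White plastic bowl, 140 mm across and 75 mm high, loose, to be left alone. Origin: centre of its underside.
- jar: Jar with a red cap, 60 mm across, 90 mm high, loose, to be left alone. Origin: centre of its underside.
- spatula: Spatula with a black handle lying on the table, to be left alone.
Mind the look-alikes: they are no part of the job. Several things have the shape of the tray; the one meant has the colours described above.

How it is judged (in metres and radians):
On the way:
1. the nut is off the spindle, lifted clear above it (z of nut in the frame of slicer above 0.135 m), for 0.1 s.
At the end, for the whole second after the job is handed in: The nut stands upright (within 0.15 rad, wings up) on the floor of the tray (underside within 4 mm of it, wholly inside its walls), at rest and released (x of nut in the frame of tray between -0.058 and 0.058 m and y of nut in the frame of tray between -0.048 and 0.048 m and z of nut in the frame of tray below 0.009 m and angle between nut's own z axis and vertical below 0.15 rad and linear speed of nut below 0.02 m/s); the robot touches nothing.
It fails at once if the thread is strained: nut and slicer press on each other with more than 60 N (turned hard the wrong way or into the stop, pulled before it is free, or pressed down) (contact force between nut and slicer above 60 N).
It fails at once if the nut is dropped or thrown into the tray: it moves faster than 0.5 m/s within 30 mm of the tray floor (z of nut in the frame of tray below 0.035 m and horizontal distance between nut and tray below 0.1 m and linear speed of nut above 0.5 m/s).
It fails at once if the bowl, the jar or the spatula is moved by more than 15 mm (distance of any of bowl, jar, spatula from where it was at the start of the episode above 0.015 m).
It also fails if it takes over 61 s, if anything falls off the work surface, if the arm or the gripper's body presses on something with over 40 N, if the wrist force passes 120 N, or if a joint passes its speed limit or range.

### The arm

A 6-joint arm with a two-finger parallel gripper is mounted at the origin on the work surface. World frame = base frame: x ahead of the robot, y to its left, z up, the work surface at z = 0. Lengths are in mm, angles in rad, forces in N, time in s.
With the tool pointing down it reaches from about 275 to 1000 mm from the base axis. Payload 8.4 kg.
Tool frame: the origin (TCP) lies midway between the tips of the shut fingers; the grasp point (between the pads) lies 19 mm behind it; z points along the fingers, y is the line along which they close (so a half turn about z gives the same grasp; the last joint's range is limited). The gripper opens to 85 mm and grips with 20 to 120 N. Pads are 22 mm wide; open, the fingers measure 114 mm over their backs; the gripper's body (76 mm by 85 mm) begins 54 mm behind the grasp point. The pads swing forward as they close: fully open they stand 13 mm farther back than shut.
Start: joints at [-1.12, 0.353, 1.633, -0, 1.155, -0.002], TCP at [273.427, -562.019, 231.281] pointing down, gripper open.
Joint ranges: [-2.63, 2.63], [-0.92, 2.1], [0.06, 2.66], [-1.3, 4.44], [0, 2.69], [-3.02, 3.02]. Speed limits (rad/s): [2.22, 2.22, 2.79, 3.14, 3.14, 3.14].

### API

Orientations are given as [roll, pitch, yaw] about the fixed x, y, z axes, in that order (R = Rz(yaw) Ry(pitch) Rx(roll)).
In Python, from rig import telemetry, optics, r gives the robot as it stands.
- The arm moves only by the tool play_rows, never from a script. Its arguments are lists of equal length, an entry for each row: "dp": the shift along the tool's x, y, z in units of 40 mm (1.0 is 40 mm), a list of three; "rot": the turn, a rotation vector about the tool's x, y, z in units of 6 degrees (1.0 is 6 degrees), a list of three. In form: {"dp": [[tx, ty, tz], ...], "rot": [[ax, ay, az], ...]}. A call has 1 to 5 rows; each row is the pose to reach, as a shift and turn from the pose commanded when the call began, along the tool's axes at that moment; what a row does not reach only later rows make up. A row lasts 1/12 s, in which the tool goes at most 41.7 mm and 7.16 degrees, less where a joint would pass 70% of its speed; a pose out of reach is approached as far as the arm can. A call with a gripper value outside its range is refused whole. "fingers" is the opening, from 0 (shut) to 1 (fully open), set as the call begins (left out, the last holds). The fingers move at their own pace and stop on an object; "grip_force" is the grip in N (left out, the last holds). Time passes only in rows, so rows that repeat a pose let the fingers close. It gives the time, the measured TCP pose, the force, the opening and the grip force at its end, in the units of the state.
- telemetry.sense(): the state, without advancing time (a new reading comes with each control period).
- optics.grab_frame(name): name is "side" or "top"; returns a dict with "color" (480x640x3 uint8, red, green, blue), "mtx" (3x3 intrinsics, pixels), "D" ([k1, k2, p1, p2, k3] as OpenCV has them; the pictures are not rectified), "R" (3x3) and "t" (3): a world point X has camera coordinates R X + t. Camera axes: x right, y down, z forward; pixel columns grow to the right and rows downward; lengths in mm; the calibration is good to about 2 mm. A picture is of the moment at which its call begins. There is no depth.
- r.sign_off(): hands the job in; it is judged then, once.
The state is a dict: "clock": time; "qpos": joint angles; "qvel": joint speeds; "joint_efforts": joint torques, N m; "eef_pos": TCP position; "tcp_rot": TCP orientation; "contact_force": force on the tool from outside, world axes, zero at the start; "wrist_torque": the same for the moment, N m; "opening": opening from 0.0 (shut) to 1.0 (fully open); "grasp_force": force on a finger pad.
Only numpy, scipy, OpenCV 4.12 (cv2) and the standard library are available. Lean on these libraries where they do the work, as an engineer would, in place of code of your own. Each camera call takes 0.05 s, during which the arm holds its last target. There are 200 camera calls.

## Working session

There is one attempt and no reset: what is moved stays moved. The work goes in short steps, Python scripts to look and compute and a tool call to move; the robot and the scene stay as the last step left them, time stands still between calls to the robot, and variables do not carry over. Pictures are saved under pics/ and viewed, at most 10 in all, crops included, and the job is handed in when it is done.

Besides the shell and the picture viewer there is one more tool, called after "Emit:" as name(argument=value, ...) on one line, values as JSON. play_rows: Moves the arm, as the interface text tells. Its arguments: {"type":"object","properties":{"dp":{"type":"array"},"rot":{"type":"array"},"fingers":{"type":"number"},"grip_force":{"type":"number"}},"required":["dp","rot"]}

```bash
mkdir -p pics; ls; python3 - <<'E'
from rig import telemetry, optics, r
import cv2
print(telemetry.sense())
for n in("side","top"):
    f=optics.grab_frame(n); cv2.imwrite(f"pics/{n}0.png",f["color"][:,:,::-1]); print(n,f["mtx"],f["D"],f["R"],f["t"])
E
```

```text
pics
{'clock': 0.0, 'qpos': array([-1.12040801e+00,  3.53642059e-01,  1.63414522e+00,  2.01474025e-05,
        1.15521377e+00, -2.38978474e-03]), 'qvel': array([ 2.59378803e-04,  1.64925706e-04, -5.08244040e-05,  5.50067924e-04,
       -1.12680354e-03, -4.20038817e-06]), 'joint_efforts': array([ 2.34664170e-03, -6.05236459e+01, -3.42060292e+01,  2.18375480e-04,
        9.22792620e-03,  6.55991357e-06]), 'eef_pos': array([ 273.21523829, -561.5779315 ,  230.56074768]), 'tcp_rot': array([-3.14018431e+00, -2.17867100e-05,  4.52769939e-01]), 'contact_force': array([-0.46761083, -0.28645197, -0.14908114]), 'wrist_torque': array([-0.04833211,  0.00361911, -0.02894447]), 'grasp_force': 0.0, 'opening': 0.9990738927261578}
side [[479.67072746   0.         313.69891698]
 [  0.         479.67072746 243.80977551]
 [  0.           0.           1.        ]] [-0.09994576  0.          0.          0.          0.        ] [[-0.96401551 -0.26530507  0.01695052]
 [-0.21702797  0.74856544 -0.62653702]
 [ 0.15353487 -0.60767015 -0.77920731]] [ 486.50843993  146.42242405 1167.93081158]
top [[620.69451064   0.         309.87360796]
 [  0.         620.69451064 241.99687607]
 [  0.           0.           1.        ]] [-0.18922632  0.          0.          0.          0.        ] [[-0.01619959 -0.99977589  0.01362899]
 [-0.98818142  0.01393073 -0.15265456]
 [ 0.15243048 -0.01594086 -0.98818563]] [  31.7037309   516.88487667 1658.55539074]
```

View pics/top0.png

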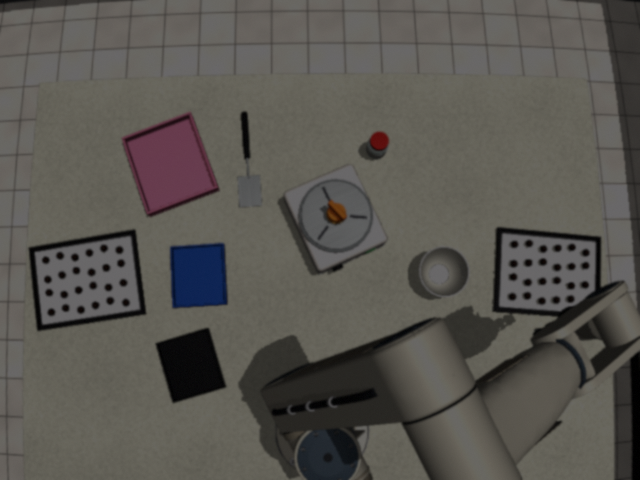

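View pics/side0.png

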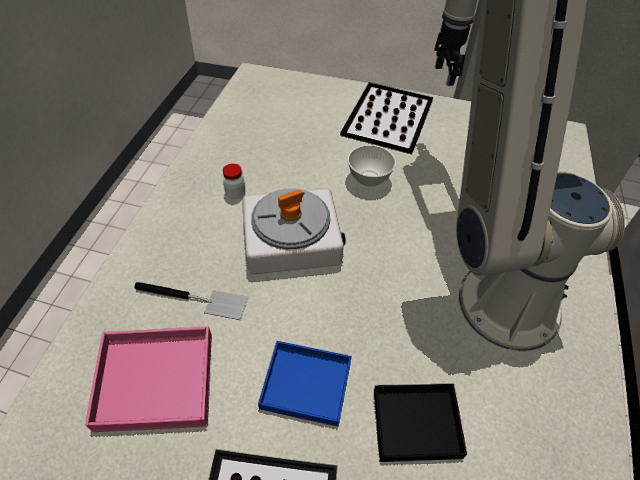

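The top view shows the nut at (337,212) on the slicer, and the blue tray at (199,275). The tray's look-alikes are black at (191,365), pink at (170,163) and the spotted boards at (87,280) and (547,270). The side view shows the nut at (290,206) and the blue tray at (305,383). I choose the blue tray and the orange nut, then measure and crop.

```bash
cat > h.py <<'E'
from rig import telemetry, optics, r
import cv2, numpy as np
from scipy.spatial.transform import Rotation as Ro
def ray(f,px):
    p=np.asarray(px,float).reshape(-1,1,2)
    u=cv2.undistortPoints(p,f["mtx"],f["D"])[:,0]
    R=np.array(f["R"]);t=np.array(f["t"])
    return -R.T@t, np.c_[u,np.ones(len(u))]@R
def plane(f,px,z):
    o,d=ray(f,px); return o+d*((z-o[2])/d[:,2])[:,None]
def mask(f,lo,hi):
    h=cv2.cvtColor(f["color"],cv2.COLOR_RGB2HSV); return cv2.inRange(h,np.array(lo),np.array(hi))
def big(m):
    c,_=cv2.findContours(m,cv2.RETR_EXTERNAL,cv2.CHAIN_APPROX_NONE); return max(c,key=cv2.contourArea)
def orange(f): return mask(f,(5,140,60),(20,255,255))
def blue(f): return mask(f,(105,150,40),(130,255,255))
E
python3 - <<'E'
from h import *
F={n:optics.grab_frame(n) for n in("side","top")}
crops=[]
for n,f in F.items():
    c=big(blue(f)); w=plane(f,c,30)[:,:2].astype(np.float32)
    print(n,"tray",cv2.minAreaRect(w))
    co=big(orange(f)); print(" nut px",cv2.boundingRect(co),cv2.contourArea(co))
    M=cv2.moments(co); cx,cy=M['m10']/M['m00'],M['m01']/M['m00']; print(" nut z140",plane(f,(cx,cy),140))
    x,y=int(cx),int(cy); crops.append(cv2.resize(f["color"][y-25:y+25,x-35:x+35],None,fx=8,fy=8,interpolation=cv2.INTER_CUBIC)[:,:,::-1])
    # red cap, for checking
    print(" cap z90",plane(f,np.mean(big(mask(f,(0,180,60),(4,255,255)))[:,0],0),90))
(o1,d1),(o2,d2)=[ray(f,cv2.minEnclosingCircle(big(orange(f)))[0]) for f in F.values()]
A=np.c_[d1[0],-d2[0]];s=np.linalg.lstsq(A,o2-o1,rcond=None)[0];print("tri",o1+s[0]*d1[0],o2+s[1]*d2[0])
cv2.imwrite("pics/crop1.png",np.vstack(crops)[:, :][:800])
im=np.hstack(crops); cv2.imwrite("pics/crop1.png",cv2.resize(im,(800,int(im.shape[0]*800/im.shape[1]))))
E
```

```text
side tray ((429.76171875, 341.05010986328125), (168.35470581054688, 158.13095092773438), 2.9638705253601074)
 nut px (279, 190, 23, 31) 517.0
 nut z140 [[576.43121899 -37.30972765 140.        ]]
 cap z90 [[ 787.22303751 -164.75998722   90.        ]]
top tray ((431.15325927734375, 332.1634521484375), (165.31582641601562, 147.3939208984375), 3.118870496749878)
 nut px (329, 200, 17, 19) 132.0
 nut z140 [[587.5596326  -48.89397217 140.        ]]
 cap z90 [[ 788.91523196 -169.51657129   90.        ]]
tri [575.07588132 -48.06712084 132.02027765] [588.59790383 -46.68689059 134.75563295]
```

View pics/crop1.png

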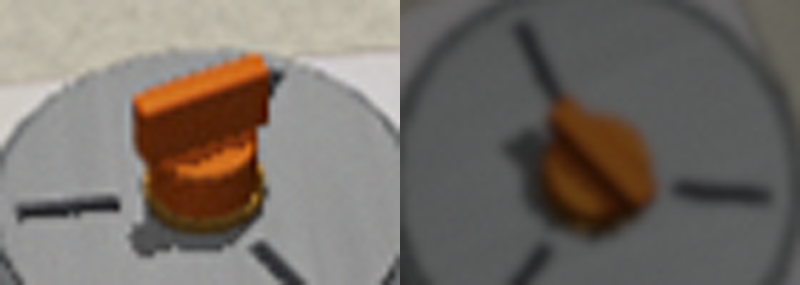

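The crops show the nut's wing bar. In the side crop its top face runs from (140,105) to (265,62); in the top crop it runs from (563,100) to (645,200). The skirt stands on the brass washer. Next I measure the bar's top face and the disc centre more exactly.

```bash
python3 - <<'E'
from h import *
F={n:optics.grab_frame(n) for n in("side","top")}
for n,f in F.items():
    m=mask(f,(4,110,25),(22,255,255)); c=big(m); v=cv2.cvtColor(f["color"],cv2.COLOR_RGB2HSV)[:,:,2]
    M=np.zeros_like(m); cv2.drawContours(M,[c],-1,255,-1)
    print(n,cv2.boundingRect(c),np.percentile(v[M>0],[5,25,50,75,95]))
    th,_=cv2.threshold(v[M>0].reshape(-1,1),0,255,cv2.THRESH_OTSU); 
    t=((v>th)&(M>0)).astype(np.uint8)*255; print(" otsu",th)
    for z in(172,):
        cs=cv2.findContours(t,cv2.RETR_EXTERNAL,cv2.CHAIN_APPROX_NONE)[0]
        for cc in cs:
            if len(cc)<8: continue
            print("  bright",cv2.boundingRect(cc),cv2.minAreaRect(plane(f,cc,z)[:,:2].astype(np.float32)))
    # hull points extremes seen on z=172 plane
    h=cv2.convexHull(c)[:,0]; print(" hull",h.tolist())
# disc in both views
for n,f in F.items():
    g=cv2.GaussianBlur(cv2.cvtColor(f["color"],cv2.COLOR_RGB2GRAY),(3,3),0).astype(float)
    c0=np.array([577.,-45.]); 
    for it in range(4):
        P=[]
        for a in np.linspace(0,2*np.pi,120,endpoint=False):
            rr=np.arange(84,101,.5); X=np.c_[c0[0]+rr*np.cos(a),c0[1]+rr*np.sin(a),np.full(len(rr),102.)]
            px=cv2.projectPoints(X,cv2.Rodrigues(np.array(f["R"]))[0],np.array(f["t"]),f["mtx"],f["D"])[0].astype(np.float32)
            s=cv2.remap(g.astype(np.float32),px[:,0,0].reshape(1,-1),px[:,0,1].reshape(1,-1),cv2.INTER_LINEAR)[0]
            k=np.argmax(np.abs(np.gradient(s))); P.append(X[k,:2])
        P=np.array(P)
        for _ in range(4):
            sol=np.linalg.lstsq(np.c_[2*P,np.ones(len(P))],(P**2).sum(1),rcond=None)[0]; R=np.sqrt(sol[2]+sol[:2]@sol[:2])
            e=np.abs(np.linalg.norm(P-sol[:2],axis=1)-R); P=P[e<=max(2*np.median(e),.5)]
        c0=sol[:2]
    print(n,"disc",c0,R,len(P))
E
```

```text
side (278, 189, 24, 32) [ 70.05  83.    89.5  141.   207.  ]
 otsu 138.0
  bright (286, 205, 13, 6) ((559.0963745117188, -0.338287353515625), (31.98000144958496, 10.717743873596191), 40.785499572753906)
  bright (278, 189, 24, 11) ((579.443359375, -42.11547088623047), (57.951717376708984, 13.342292785644531), 41.59907913208008)
 hull [[300, 190], [301, 192], [301, 201], [300, 215], [299, 217], [298, 218], [294, 220], [287, 220], [284, 219], [281, 216], [280, 213], [279, 206], [278, 198], [278, 197], [279, 196], [281, 195], [299, 189]]
top (326, 200, 21, 24) [ 42.  57.  82.  99. 102.]
 otsu 74.0
  bright (328, 211, 9, 9) ((564.18994140625, -29.977052688598633), (28.89166831970215, 10.933520317077637), 43.453948974609375)
  bright (328, 200, 19, 18) ((584.6806030273438, -48.32115173339844), (57.98627853393555, 21.97755241394043), 43.414939880371094)
 hull [[331, 200], [340, 204], [342, 205], [343, 206], [345, 210], [346, 215], [346, 216], [345, 218], [341, 221], [339, 222], [336, 223], [334, 223], [330, 221], [328, 219], [327, 217], [326, 214], [326, 212], [328, 203], [329, 201], [330, 200]]
side disc [579.47811543 -44.22536964] 92.63705369318807 65
top disc [579.06952001 -43.9359817 ] 99.96521888941541 85
```

Both views agree: the spindle axis is near (579.3, -43.7), 580 mm from the base and so within reach. The bar is 58 x 13 mm at a yaw of about 42°. The tray is near (430, 336), yaw about 3°. I set out now.

Emit:
play_rows(dp=[[0.84,-0.55,0],[1.68,-1.1,0],[2.52,-1.65,0],[3.36,-2.2,0],[4.2,-2.75,0]], rot=[[0,0,0],[0,0,0],[0,0,0],[0,0,0],[0,0,0]], fingers=1.0)

```text
clock: 0.72
eef_pos: [376.8, -388.0, 231.3]
tcp_rot: [3.141, -0.0, 0.452]
contact_force: [0.6, -0.7, -0.0]
opening: 0.996
grasp_force: 0.0
```

Emit:
play_rows(dp=[[0.84,-0.55,0],[1.68,-1.1,0],[2.52,-1.65,0],[3.36,-2.2,0],[4.2,-2.75,0]], rot=[[0,0,0],[0,0,0],[0,0,0],[0,0,0],[0,0,0]])

```text
clock: 1.13
eef_pos: [480.0, -215.4, 231.5]
tcp_rot: [3.141, -0.0, 0.453]
contact_force: [1.0, -0.6, -0.8]
opening: 0.996
grasp_force: 0.0
```

Emit:
play_rows(dp=[[0.85,-0.57,0],[1.7,-1.14,0],[2.5,-1.7,0.1],[3.3,-2.24,0.3],[4.11,-2.77,0.5]], rot=[[0,0,-0.5],[0,0,-1.0],[0,0,-1.6],[0,0,-2.1],[0,0,-2.68]])

```text
clock: 1.55
eef_pos: [579.6, -43.7, 211.4]
tcp_rot: [3.141, -0.001, 0.736]
contact_force: [0.6, -1.0, 0.3]
opening: 1.004
grasp_force: 0.0
```

Emit:
play_rows(dp=[[0,0,0]], rot=[[0,0,0]])

```text
clock: 1.63
eef_pos: [581.0, -40.3, 210.0]
tcp_rot: [-3.14, -0.002, 0.741]
contact_force: [-0.1, -0.6, 0.1]
opening: 1.002
grasp_force: 0.0
```

```bash
python3 - <<'E'
from h import *
s=telemetry.sense();print(s["eef_pos"],s["tcp_rot"],s["qpos"],s["contact_force"])
f=optics.grab_frame("side")
p=cv2.projectPoints(np.array([[579.3,-43.7,150.]]),cv2.Rodrigues(np.array(f["R"]))[0],np.array(f["t"]),f["mtx"],f["D"])[0].ravel().astype(int)
c=f["color"][p[1]-65:p[1]+45,p[0]-60:p[0]+60]
cv2.imwrite("pics/close1.png",cv2.resize(c,None,fx=5,fy=5,interpolation=cv2.INTER_CUBIC)[:,:,::-1])
E
```

```text
[580.96388383 -40.30112634 210.01108981] [-3.14040172e+00 -1.66396507e-03  7.40520358e-01] [-0.07302722  0.30850236  1.74819418  0.00229304  1.08461967  0.75617662] [-0.11826132 -0.55647809  0.08557372]
```

View pics/close1.png

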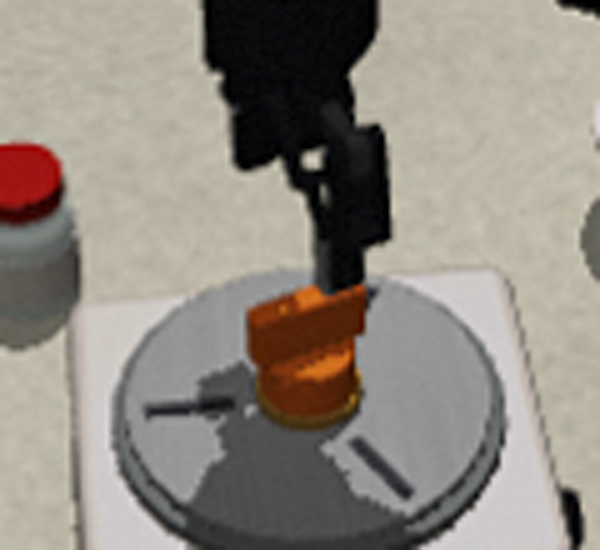

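The close view shows the open fingers straddling the nut: the near finger is at (340,270) beyond the bar, the other at (255,140). The bar runs from (250,320) to (365,300). The alignment looks right, so I descend and then read the settled pose.

Emit:
play_rows(dp=[[0,0,0.2],[0,0,0.4],[0,0,0.6],[0,0,0.6],[0,0,0.6]], rot=[[0,0,0],[0,0,0],[0,0,0],[0,0,0],[0,0,0]], grip_force=25)

```text
clock: 2.1
eef_pos: [577.9, -46.6, 186.6]
tcp_rot: [-3.141, 0.001, 0.732]
contact_force: [0.2, -0.1, 0.8]
opening: 0.997
grasp_force: 0.0
```

Emit:
play_rows(dp=[[0.06,-0.03,0.2],[0.06,-0.03,0.4],[0.06,-0.03,0.6],[0.06,-0.03,0.7],[0.06,-0.03,0.7]], rot=[[0,0,0],[0,0,0],[0,0,0],[0,0,0],[0,0,0]])

```text
clock: 2.52
eef_pos: [578.8, -43.1, 157.8]
tcp_rot: [-3.14, 0.002, 0.734]
contact_force: [-0.1, 1.1, 0.5]
opening: 1.005
grasp_force: 0.0
```

Emit:
play_rows(dp=[[0,0,0],[0,0,0]], rot=[[0,0,0],[0,0,0]])

```text
clock: 2.68
eef_pos: [579.8, -43.1, 159.4]
tcp_rot: [3.141, -0.0, 0.734]
contact_force: [-0.3, -0.4, -0.3]
opening: 0.998
grasp_force: 0.0
```

Emit:
play_rows(dp=[[0,0,0.1],[0,0,0.2],[0,0,0.3],[0,0,0.3]], rot=[[0,0,0],[0,0,0],[0,0,0],[0,0,0]], fingers=0.4)

```text
clock: 3.02
eef_pos: [579.1, -43.0, 146.3]
tcp_rot: [-3.141, 0.001, 0.734]
contact_force: [-0.3, -0.2, -0.8]
opening: 0.453
grasp_force: 0.0
```

Emit:
play_rows(dp=[[0,0,0],[0,0,0],[0,0,0],[0,0,0],[0,0,0]], rot=[[0,0,0],[0,0,0],[0,0,0],[0,0,0],[0,0,0]], fingers=0.0, grip_force=25)

```text
clock: 3.43
eef_pos: [579.7, -43.2, 147.3]
tcp_rot: [3.141, -0.0, 0.734]
contact_force: [0.1, -0.0, -1.1]
opening: 0.155
grasp_force: 28.4
```

```bash
python3 -c "
from h import *
s=telemetry.sense();print({k:np.round(v,3) for k,v in s.items()})"
```

```text
{'clock': np.float64(3.433), 'qpos': array([-0.077,  0.379,  1.804, -0.   ,  0.959,  0.76 ]), 'qvel': array([ 0.001, -0.001,  0.002,  0.001, -0.001, -0.   ]), 'joint_efforts': array([ 4.9000e-02, -5.8307e+01, -2.9939e+01,  9.4000e-02,  3.6000e-02,
        5.8000e-02]), 'eef_pos': array([579.693, -43.158, 147.331]), 'tcp_rot': array([ 3.141, -0.   ,  0.734]), 'contact_force': array([ 6.200e-02, -1.000e-03, -1.113e+00]), 'wrist_torque': array([-0.053,  0.018,  0.106]), 'grasp_force': np.float64(28.407), 'opening': np.float64(0.155)}
```

Emit:
play_rows(dp=[[0,0,-0.003],[0,0,-0.006],[0,0,-0.01],[0,0,-0.013],[0,0,-0.015]], rot=[[0,0,0.6],[0,0,1.2],[0,0,1.8],[0,0,2.4],[0,0,3.0]])

```text
clock: 3.85
eef_pos: [579.6, -42.9, 147.9]
tcp_rot: [-3.141, 0.0, 0.416]
contact_force: [-0.2, 0.7, 0.9]
opening: 0.161
grasp_force: 28.7
```

```bash
cat > s.py <<'E'
from h import *
s=telemetry.sense()
for k in("clock","eef_pos","tcp_rot","contact_force","wrist_torque","grasp_force","opening"):print(k,np.round(s[k],3),end="; ")
print("q6",s["qpos"][5])
E
python3 s.py
```

```text
clock 3.85; eef_pos [579.556 -42.942 147.933]; tcp_rot [-3.141  0.     0.416]; contact_force [-0.201  0.724  0.934]; wrist_torque [0.209 0.087 0.123]; grasp_force 28.655; opening 0.161; q6 1.0776144057970278
```

Emit:
play_rows(dp=[[0,0,-0.002],[0,0,-0.004],[0,0,-0.006],[0,0,-0.008],[0,0,-0.01]], rot=[[0,0,0.4],[0,0,0.8],[0,0,1.2],[0,0,1.6],[0,0,2.0]])

```text
clock: 4.27
eef_pos: [579.9, -43.1, 148.8]
tcp_rot: [3.141, -0.001, 0.208]
contact_force: [-0.7, -0.3, 2.2]
opening: 0.156
grasp_force: 29.0
```

```bash
python3 s.py
```

```text
clock 4.267; eef_pos [579.918 -43.098 148.75 ]; tcp_rot [ 3.141e+00 -1.000e-03  2.080e-01]; contact_force [-0.727 -0.33   2.198]; wrist_torque [-0.003  0.124  0.02 ]; grasp_force 28.985; opening 0.156; q6 1.286136713387488
```

Emit:
play_rows(dp=[[0,0,-0.01],[0,0,-0.02],[0,0,-0.02]], rot=[[0,0,0],[0,0,0],[0,0,0]])

```text
clock: 4.52
eef_pos: [579.9, -43.2, 149.2]
tcp_rot: [3.141, -0.001, 0.211]
contact_force: [0.8, -0.8, 1.1]
opening: 0.159
grasp_force: 28.5
```

```bash
python3 s.py
```

```text
clock 4.517; eef_pos [579.907 -43.17  149.225]; tcp_rot [ 3.141e+00 -1.000e-03  2.110e-01]; contact_force [ 0.836 -0.844  1.065]; wrist_torque [-0.021 -0.128 -0.052]; grasp_force 28.473; opening 0.159; q6 1.2828393332446684
```

Emit:
play_rows(dp=[[0,0,-0.01],[0,0,-0.02],[0,0,-0.02]], rot=[[0,0,0],[0,0,0],[0,0,0]])

```text
clock: 4.77
eef_pos: [579.8, -43.2, 149.8]
tcp_rot: [3.141, -0.0, 0.21]
contact_force: [1.9, -0.5, -2.1]
opening: 0.158
grasp_force: 28.2
```

```bash
python3 s.py
```

```text
clock 4.767; eef_pos [579.813 -43.223 149.773]; tcp_rot [ 3.141 -0.     0.21 ]; contact_force [ 1.914 -0.515 -2.109]; wrist_torque [-0.151 -0.313 -0.011]; grasp_force 28.189; opening 0.158; q6 1.2836802309424629
```

Emit:
play_rows(dp=[[0,0,-0.01],[0,0,-0.02],[0,0,-0.02]], rot=[[0,0,0],[0,0,0],[0,0,0]])

```text
clock: 5.02
eef_pos: [579.6, -43.4, 150.3]
tcp_rot: [3.141, 0.0, 0.21]
contact_force: [3.4, -3.2, -7.1]
opening: 0.153
grasp_force: 27.5
```

```bash
python3 s.py
```

```text
clock 5.017; eef_pos [579.56  -43.425 150.32 ]; tcp_rot [3.141 0.    0.21 ]; contact_force [ 3.354 -3.169 -7.081]; wrist_torque [-0.54  -0.57  -0.082]; grasp_force 27.516; opening 0.153; q6 1.2840404665530905
```

Still on the thread (7 N pull at 1.5 mm). I relax the pull and turn on.

Emit:
play_rows(dp=[[0,0,0.03],[0,0,0.03],[0,0,0.028],[0,0,0.026],[0,0,0.024]], rot=[[0,0,0],[0,0,0.4],[0,0,0.8],[0,0,1.2],[0,0,1.6]])

```text
clock: 5.43
eef_pos: [579.3, -42.9, 149.9]
tcp_rot: [-3.141, 0.001, 0.04]
contact_force: [0.0, 0.5, -1.3]
opening: 0.157
grasp_force: 28.4
```

```bash
python3 s.py
```

```text
clock 5.433; eef_pos [579.312 -42.897 149.935]; tcp_rot [-3.141e+00  1.000e-03  4.000e-02]; contact_force [ 0.009  0.529 -1.265]; wrist_torque [ 0.037 -0.062 -0.055]; grasp_force 28.393; opening 0.157; q6 1.4535800158819325
```

Emit:
play_rows(dp=[[0,0,-0.002],[0,0,-0.004],[0,0,-0.006],[0,0,-0.008],[0,0,-0.01]], rot=[[0,0,0.4],[0,0,0.8],[0,0,1.2],[0,0,1.6],[0,0,2.0]])

```text
clock: 5.85
eef_pos: [579.1, -42.9, 150.2]
tcp_rot: [-3.141, 0.001, -0.169]
contact_force: [0.7, -0.1, -1.5]
opening: 0.16
grasp_force: 28.4
```

```bash
python3 s.py; python3 - <<'E'
from h import *
f=optics.grab_frame("side")
c=f["color"][150:260,230:350]
cv2.imwrite("pics/close2.png",cv2.resize(c,None,fx=5,fy=5,interpolation=cv2.INTER_CUBIC)[:,:,::-1])
E
```

```text
clock 5.85; eef_pos [579.09  -42.867 150.18 ]; tcp_rot [-3.141e+00  1.000e-03 -1.690e-01]; contact_force [ 0.733 -0.128 -1.456]; wrist_torque [-0.001 -0.001 -0.027]; grasp_force 28.361; opening 0.16; q6 1.6630163024263094
```

View pics/close2.png

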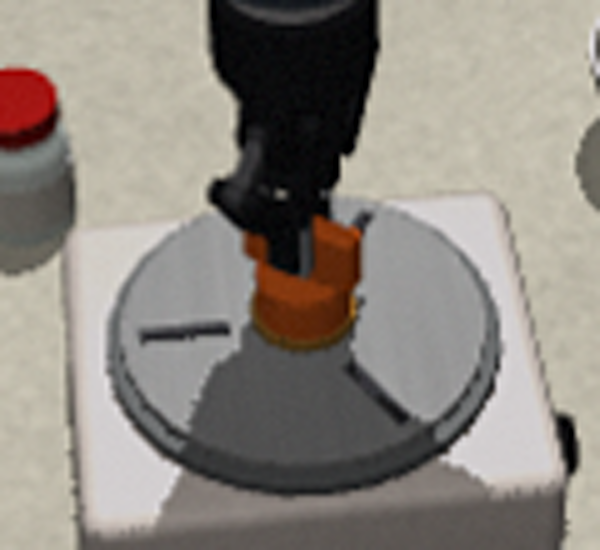

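The bar, at (245–360, 215–290), has turned with the gripper. The torque is near zero and the load is about the nut's weight, so I test with a small pull.

Emit:
play_rows(dp=[[0,0,-0.01],[0,0,-0.02],[0,0,-0.03],[0,0,-0.03]], rot=[[0,0,0],[0,0,0],[0,0,0],[0,0,0]])

```text
clock: 6.23
eef_pos: [579.7, -43.1, 151.5]
tcp_rot: [-3.141, -0.0, -0.166]
contact_force: [-0.7, 0.1, -1.3]
opening: 0.155
grasp_force: 28.3
```

```bash
python3 s.py
```

```text
clock 6.233; eef_pos [579.676 -43.092 151.485]; tcp_rot [-3.141 -0.    -0.166]; contact_force [-0.652  0.076 -1.298]; wrist_torque [ 0.029 -0.018 -0.045]; grasp_force 28.349; opening 0.155; q6 1.6603048431815821
```

Emit:
play_rows(dp=[[0,0,-0.015],[0,0,-0.03],[0,0,-0.03]], rot=[[0,0,0],[0,0,0],[0,0,0]])

```text
clock: 6.48
eef_pos: [579.7, -43.1, 152.6]
tcp_rot: [3.142, -0.0, -0.167]
contact_force: [0.4, -0.3, -0.8]
opening: 0.154
grasp_force: 28.3
```

Emit:
play_rows(dp=[[0,0,-0.02],[0,0,-0.04],[0,0,-0.04]], rot=[[0,0,0],[0,0,0],[0,0,0]])

```text
clock: 6.73
eef_pos: [579.8, -43.2, 154.3]
tcp_rot: [-3.142, -0.0, -0.167]
contact_force: [0.1, 0.1, -2.2]
opening: 0.157
grasp_force: 28.3
```

Free. I lift straight up.

Emit:
play_rows(dp=[[0,0,-0.15],[0,0,-0.35],[0,0,-0.6],[0,0,-0.9],[0,0,-1.2]], rot=[[0,0,0],[0,0,0],[0,0,0],[0,0,0],[0,0,0]])

```text
clock: 7.15
eef_pos: [579.9, -43.1, 203.8]
tcp_rot: [-3.141, -0.001, -0.167]
contact_force: [0.7, 0.4, -1.4]
opening: 0.159
grasp_force: 28.3
```

```bash
python3 s.py; python3 - <<'E'
from h import *
f=optics.grab_frame("side")
c=f["color"][120:240,230:350]
cv2.imwrite("pics/lift.png",cv2.resize(c,None,fx=4,fy=4,interpolation=cv2.INTER_CUBIC)[:,:,::-1])
E
```

```text
clock 7.15; eef_pos [579.854 -43.148 203.764]; tcp_rot [-3.141e+00 -1.000e-03 -1.670e-01]; contact_force [ 0.683  0.394 -1.437]; wrist_torque [-0.005 -0.002 -0.016]; grasp_force 28.32; opening 0.159; q6 1.6610001665497052
```

View pics/lift.png

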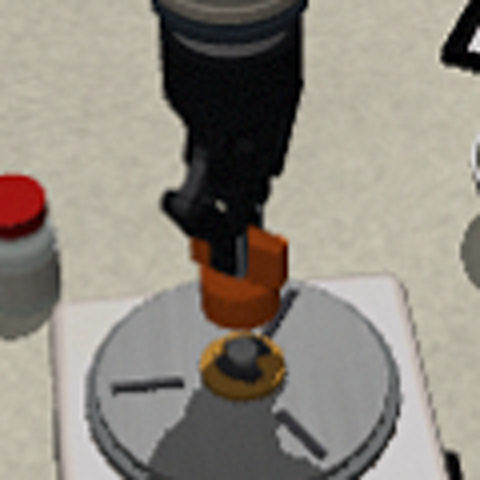

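The nut is off: the skirt's bottom at (240,325) hangs clear above the bare spindle at (240,355). I carry it to the tray.

Emit:
play_rows(dp=[[-0.15,-0.25,0],[-0.45,-0.75,0],[-0.8,-1.33,0],[-1.15,-1.91,0],[-1.5,-2.49,0]], rot=[[0,0,0],[0,0,0],[0,0,0],[0,0,0],[0,0,0]])

```text
clock: 7.62
eef_pos: [536.0, 66.4, 202.0]
tcp_rot: [-3.141, 0.0, -0.168]
contact_force: [1.0, 0.4, -0.7]
opening: 0.159
grasp_force: 28.3
```

Emit:
play_rows(dp=[[-0.35,-0.58,0],[-0.7,-1.16,0],[-1.05,-1.74,0],[-1.4,-2.32,0],[-1.75,-2.9,0]], rot=[[0,0,0],[0,0,0],[0,0,0],[0,0,0],[0,0,0]])

```text
clock: 8.03
eef_pos: [486.1, 192.6, 202.1]
tcp_rot: [-3.142, 0.0, -0.167]
contact_force: [0.3, 0.9, -1.0]
opening: 0.159
grasp_force: 28.3
```

Emit:
play_rows(dp=[[-0.35,-0.58,0],[-0.7,-1.16,0],[-1.05,-1.74,0],[-1.4,-2.32,0],[-1.75,-2.9,0]], rot=[[0,0,0],[0,0,0],[0,0,0],[0,0,0],[0,0,0]])

```text
clock: 8.45
eef_pos: [436.2, 318.5, 202.1]
tcp_rot: [3.142, 0.0, -0.167]
contact_force: [0.9, -0.7, -1.2]
opening: 0.155
grasp_force: 28.3
```

Emit:
play_rows(dp=[[-0.15,-0.3,0],[-0.25,-0.41,0],[-0.25,-0.41,0],[-0.25,-0.41,0]], rot=[[0,0,0],[0,0,0],[0,0,0],[0,0,0]])

```text
clock: 8.78
eef_pos: [430.3, 334.3, 202.0]
tcp_rot: [3.141, 0.0, -0.167]
contact_force: [0.3, -0.2, -1.1]
opening: 0.159
grasp_force: 28.3
```

```bash
python3 s.py; python3 - <<'E'
from h import *
f=optics.grab_frame("side")
c=f["color"][180:480,180:480]
cv2.imwrite("pics/tray.png",cv2.resize(c,None,fx=2,fy=2,interpolation=cv2.INTER_CUBIC)[:,:,::-1])
E
```

```text
clock 8.783; eef_pos [430.349 334.298 201.951]; tcp_rot [ 3.141  0.    -0.167]; contact_force [ 0.288 -0.177 -1.114]; wrist_torque [-0.004  0.032 -0.014]; grasp_force 28.322; opening 0.159; q6 2.3956286365616455
```

View pics/tray.png

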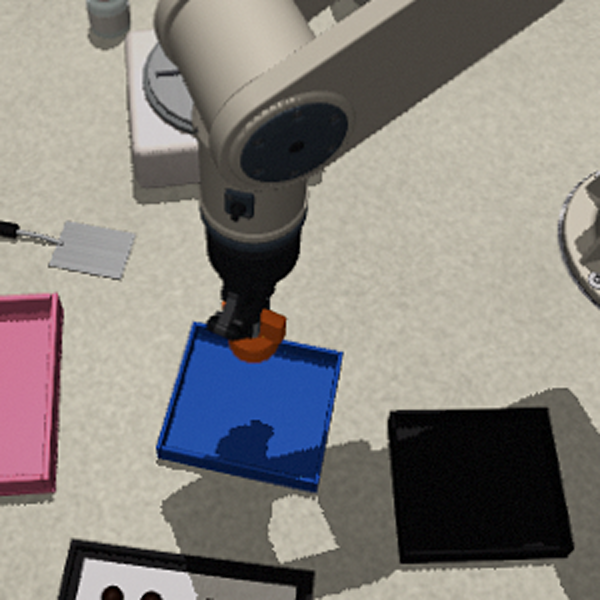

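The nut hangs upright over the blue tray. Its image at (257,345) is higher because of its height, and its shadow falls inside the tray. I lower it.

Emit:
play_rows(dp=[[0,0,0.3],[0,0,0.75],[0,0,1.2],[0,0,1.65],[0,0,2.0]], rot=[[0,0,0],[0,0,0],[0,0,0],[0,0,0],[0,0,0]])

```text
clock: 9.25
eef_pos: [430.7, 333.3, 120.9]
tcp_rot: [3.141, 0.0, -0.169]
contact_force: [-0.3, 0.7, -1.4]
opening: 0.156
grasp_force: 28.3
```

Emit:
play_rows(dp=[[0,0,0.4],[0,0,0.8],[0,0,1.15],[0,0,1.4],[0,0,1.5]], rot=[[0,0,0],[0,0,0],[0,0,0],[0,0,0],[0,0,0]])

```text
clock: 9.67
eef_pos: [430.3, 333.5, 60.8]
tcp_rot: [3.14, 0.001, -0.168]
contact_force: [-0.3, 0.4, -2.3]
opening: 0.155
grasp_force: 28.3
```

Emit:
play_rows(dp=[[0,0,0.1],[0,0,0.2],[0,0,0.3],[0,0,0.35],[0,0,0.35]], rot=[[0,0,0],[0,0,0],[0,0,0],[0,0,0],[0,0,0]])

```text
clock: 10.08
eef_pos: [430.5, 335.0, 48.0]
tcp_rot: [3.142, 0.0, -0.167]
contact_force: [-0.4, -0.4, -1.9]
opening: 0.158
grasp_force: 28.3
```

Now small steps, feeling for the floor.

Emit:
play_rows(dp=[[0,0,0.05],[0,0,0.1],[0,0,0.1],[0,0,0.1]], rot=[[0,0,0],[0,0,0],[0,0,0],[0,0,0]])

```text
clock: 10.42
eef_pos: [430.4, 335.0, 44.1]
tcp_rot: [3.142, 0.0, -0.167]
contact_force: [-0.2, -0.2, -1.5]
opening: 0.16
grasp_force: 28.3
```

Emit:
play_rows(dp=[[0,0,0.025],[0,0,0.05],[0,0,0.05]], rot=[[0,0,0],[0,0,0],[0,0,0]])

```text
clock: 10.67
eef_pos: [430.4, 334.9, 42.0]
tcp_rot: [3.141, 0.0, -0.167]
contact_force: [0.3, 0.3, -1.4]
opening: 0.156
grasp_force: 28.3
```

Emit:
play_rows(dp=[[0,0,0.02],[0,0,0.04],[0,0,0.04]], rot=[[0,0,0],[0,0,0],[0,0,0]])

```text
clock: 10.92
eef_pos: [430.4, 334.9, 40.4]
tcp_rot: [3.141, 0.0, -0.167]
contact_force: [-0.1, -0.7, -0.7]
opening: 0.157
grasp_force: 28.3
```

Emit:
play_rows(dp=[[0,0,0.02],[0,0,0.03],[0,0,0.03]], rot=[[0,0,0],[0,0,0],[0,0,0]])

```text
clock: 11.17
eef_pos: [430.6, 335.0, 39.9]
tcp_rot: [-3.142, -0.0, -0.167]
contact_force: [-1.8, -1.5, 7.3]
opening: 0.159
grasp_force: 29.4
```

The nut is on the floor (+7 N at TCP z = 40). I ease off, open and withdraw straight up.

Emit:
play_rows(dp=[[0,0,-0.02],[0,0,-0.02]], rot=[[0,0,0],[0,0,0]])

```text
clock: 11.33
eef_pos: [430.6, 335.0, 40.3]
tcp_rot: [-3.141, -0.0, -0.167]
contact_force: [0.3, -0.2, -1.3]
opening: 0.155
grasp_force: 28.4
```

Emit:
play_rows(dp=[[0,0,0],[0,0,0],[0,0,0],[0,0,0],[0,0,0]], rot=[[0,0,0],[0,0,0],[0,0,0],[0,0,0],[0,0,0]], fingers=0.5)

```text
clock: 11.75
eef_pos: [430.5, 334.9, 40.1]
tcp_rot: [3.142, 0.0, -0.167]
contact_force: [-0.2, -0.1, 0.9]
opening: 0.502
grasp_force: 0.0
```

Emit:
play_rows(dp=[[0,0,-0.15],[0,0,-0.4],[0,0,-0.8],[0,0,-1.3],[0,0,-1.8]], rot=[[0,0,0],[0,0,0],[0,0,0],[0,0,0],[0,0,0]])

```text
clock: 12.17
eef_pos: [430.4, 334.9, 113.6]
tcp_rot: [3.141, 0.0, -0.167]
contact_force: [-0.6, 0.7, 0.2]
opening: 0.502
grasp_force: 0.0
```

Emit:
play_rows(dp=[[0,0,-0.6],[0,0,-1.2],[0,0,-1.8],[0,0,-2.0],[0,0,-2.0]], rot=[[0,0,0],[0,0,0],[0,0,0],[0,0,0],[0,0,0]])

```text
clock: 12.58
eef_pos: [431.7, 335.9, 195.1]
tcp_rot: [-3.138, -0.003, -0.167]
contact_force: [0.4, -0.1, 0.1]
opening: 0.5
grasp_force: 0.0
```

```bash
python3 s.py; python3 - <<'E'
from h import *
f=optics.grab_frame("side")
c=f["color"][300:460,220:400]
cv2.imwrite("pics/placed.png",cv2.resize(c,None,fx=3,fy=3,interpolation=cv2.INTER_CUBIC)[:,:,::-1])
E
```

```text
clock 12.583; eef_pos [431.707 335.874 195.134]; tcp_rot [-3.138e+00 -3.000e-03 -1.670e-01]; contact_force [ 0.351 -0.079  0.089]; wrist_torque [ 0.014 -0.013 -0.013]; grasp_force 0.0; opening 0.5; q6 2.396402276100686
```

View pics/placed.png

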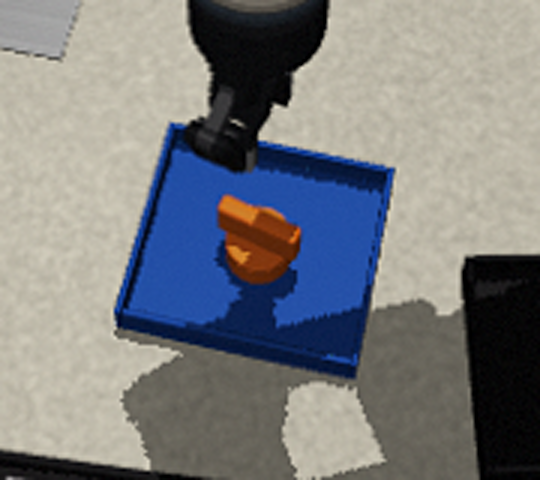

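The nut stands upright, wings up, at (260,240) near the tray's centre, and the gripper is clear above it. I hand the job in.

```bash
python3 -c "
from rig import r
print(r.sign_off())"
```

```text
the job is handed in; nothing more can be done
None
```

The wing nut is off the spindle and standing upright near the centre of the blue tray, released with the gripper clear; I handed the job in at about 12.6 s, and no verdict came back.

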